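Clamp a printed block in the cam-lever fixture

TASK

Stand the large white printed block on its flat underside in the fixture's nest, let go of it, then push the black cam lever round until it snaps over centre and stays, so that the plunger clamps the block home against the end stop. Feel for the snap and do not force the lever: it breaks at more than 20 N. Leave the other things on the bench alone.

Things in the scene. Friction and masses are not known exactly. Their poses are not given: they have to be found in the camera images.
- block: The large white 3D-printed block with brass inserts, 50 (x) x 40 (y) x 46 mm (z), about 70 g. Origin: centre of its flat underside. Side faces (+-y), 40 mm apart, are plane: grip there, about 30 mm above the underside. The top slopes from 46 down to 30 mm over the last 22 mm of its -x end. It fits the nest either way round, its length along the fixture's x.
- fixture: Clamp fixture fixed to the bench. x runs along the plunger to the end stop, z up, origin on the bench. Aluminium plate x -110 to 90, y -60 to 60, 12 mm thick. Steel end stop: face at x = 70, 50 wide, top at 46 mm. Nest rails: inner faces y = -22 and 22 (2 mm from the block), x 28 to 66, 8 mm thick, top at 20 mm. Plunger guide block: x -22 to -2, 34 wide, top at 46 mm.
- seat (a point): Centre of the nest floor (top of the plate, 12 mm above the bench), where the block's origin lies when home against the end stop; at x = 45 mm, y = 0 of the fixture. Axes as the fixture's.
- pad: Round rubber plunger pad, 22 mm across, axis 32 mm above the bench; origin at the middle of its front face, x towards the stop. With the lever open the face stands 56 mm from the end stop (6 mm of play for the block). Closing the lever drives it at least those 6 mm, pushing the block home; it is sprung and holds the block with about 43 N after the snap.
- pivot (a point): On the lever's upright pivot axis, 51 mm above the bench, at x = -70 mm, y = 0 of the fixture; axes as the fixture's. A pin rises there to 72 mm above the bench.
- handle_end (a point): End of the black lever handle at mid height, 51 mm above the bench, 105 mm from the pivot. The outer 44 mm of the handle are 12 mm thick and 26 mm tall (38 to 64 mm above the bench). Open, it points to the fixture's +y, give or take: 30 degrees towards +x to 50 towards -x. It closes counter-clockwise seen from above, past the fixture's -x or nearly so.
- lever: Lever; origin on the pivot axis at bench level, handle along its +y. After some idle swing it bites; pushed 88 mm out it resists with 3 to 6 N, easing to none at centre, 74 to 115 degrees of turn from its start (not visible beforehand). Past centre it runs on alone; a hard stop lies 8 degrees beyond. Let go sooner, it springs back. Over 20 N of push or squeeze breaks it: push with shut fingers.
- jar: Bystander: small clear jar with a steel lid, 48 mm across, 55 mm high. Origin at its underside.
- wedge: Bystander: small white printed wedge, 30 x 24 x 22 mm, looks like the block but smaller. Origin at its underside.
- screwdriver: Bystander: screwdriver lying on the bench.
Mind the look-alikes: they are no part of the job. Leave any red or turquoise look-alike of the block alone.

How it is judged:
By the outcome, as a careful person would: the job done as asked, in the order asked, and still so for the second after the job is handed in, with the robot touching nothing.
It also fails if it takes over 70 s, if anything falls off the work surface, if the arm or the gripper's body presses on something with over 40 N, if the wrist force passes 120 N, or if a joint passes its speed limit or range.

ROBOT

A 6-joint arm with a two-finger parallel gripper is mounted at the origin on the work surface. World frame = base frame: x ahead of the robot, y to its left, z up, the work surface at z = 0. Lengths are in m, angles in rad, forces in N, time in s.
With the tool pointing down it reaches from about 0.425 to 0.95 m from the base axis. Payload 3.5 kg.
Tool frame: the origin (TCP) lies between the finger pads; the fingertips stand 14 mm ahead of it and the grasp point (between the pads) lies 5 mm behind it; z points along the fingers, y is the line along which they close (so a half turn about z gives the same grasp; the last joint's range is limited). The gripper opens to 85 mm and grips with 20 to 120 N. Pads are 22 mm wide; open, the fingers measure 114 mm over their backs; the gripper's body (76 mm by 85 mm) begins 54 mm behind the grasp point. The pads swing forward as they close: fully open they stand 13 mm farther back than shut.
Start: joints at [1.183, 0.286, 1.577, -0, 1.279, -0.15], TCP at [0.159, 0.656, 0.245] pointing down, gripper open.
Joint ranges: [-2.77, 2.77], [-0.9, 2.22], [0.21, 2.48], [-1.53, 4.67], [0.24, 2.81], [-2.84, 2.84]. Speed limits (rad/s): [2.79, 2.79, 3.14, 3.14, 3.14, 3.14].

INTERFACE

Orientations are given as a unit quaternion [x, y, z, w].
In Python, from plant import * gives the robot as it stands.
- The arm moves only by the tool step_arm, never from a script. Its argument "commands" is a list of rows, each an object of numbers: "gripper": the gripper's target within -1 to 1 (shut at 1, half-way at 0, fully open at -1); "x", "y", "z": the shift along the tool's x, y, z in mm; "spin": the turn about the tool's z in degrees. A call has exactly 10 rows; each row shifts and turns the commanded pose from where the row before left it, along the tool's axes as they then stand; what a row does not reach is not made up. A row lasts 1/10 s, in which the tool goes at most 50 mm and 8.59 degrees, less where a joint would pass 70% of its speed; a pose out of reach is approached as far as the arm can. A call with a gripper value outside its range is refused whole. The fingers move at their own pace and stop on an object; "force" is the grip in N (left out, the last holds). Time passes only in rows, so rows that do not move let the fingers close, or fill a call up. It gives the time, the measured TCP pose, the force, the opening and the grip force at its end, in the units of the state.
- get_state(): the state, without advancing time (a new reading comes with each control period).
- read_camera(name): name is "scene" or "side" or "wrist"; returns a dict with "color" (420x560x3 uint8, red, green, blue), "z_map" (420x560 float32, m along the optical axis (not along the pixel's ray), 0 where there is no reading), "fx", "fy", "cx", "cy" (pixels), "distortion" ([k1, k2, p1, p2, k3] as OpenCV has them; the pictures are not rectified), "eye" and "attitude" of the camera in the world; the wrist camera has in their place "mount" (4x4, takes a point from camera to tool coordinates, whose origin is the TCP and whose axes are the flange's). Camera axes: x right, y up, looking along -z (the intrinsics and any distortion apply to the point x, -y, -z); pixel columns grow to the right and rows downward; lengths in m; the calibration is good to about 2 mm. A picture is of the moment at which its call begins: read the wrist's pose just before it.
- sign_off(): hands the job in; it is judged then, once.
The state is a dict: "time": time; "qpos": joint angles; "dq": joint speeds; "joint_efforts": joint torques, N m; "eef_pos": TCP position; "tcp_rot": TCP orientation; "contact_force": force on the tool from outside, world axes, zero at the start; "wrist_torque": the same for the moment, N m; "opening": opening from 0.0 (shut) to 1.0 (fully open); "finger_force": force on a finger pad.
Only numpy, scipy, OpenCV 4.12 (cv2) and the standard library are available. Lean on these libraries where they do the work, as an engineer would, in place of code of your own. Each camera call takes 0.05 s, during which the arm holds its last target. There are 200 camera calls.

## Working session

There is one attempt and no reset: what is moved stays moved. The work goes in short steps, Python scripts to look and compute and a tool call to move; the robot and the scene stay as the last step left them, time stands still between calls to the robot, and variables do not carry over. Pictures are saved under pics/ and viewed, at most 10 in all, crops included, and the job is handed in when it is done.

Besides the shell and the picture viewer there is one more tool, called after "Emit:" by a JSON object that holds its "name" and its "arguments", one argument or row to a line. step_arm: Moves the arm, as the interface text tells. Its arguments: {"type":"object","properties":{"commands":{"type":"array"},"force":{"type":"number"}},"required":["commands"]}

```bash
mkdir -p pics
cat > h.py <<'E'
from plant import *
import numpy as np, cv2, pickle
from scipy.spatial.transform import Rotation as R
def grab(n):
    s=get_state(); c=read_camera(n); c=dict(c)
    if n=='wrist':
        T=np.eye(4);T[:3,:3]=R.from_quat(s['tcp_rot']).as_matrix();T[:3,3]=s['eef_pos'];c['T']=T@np.array(c['mount'])
    else:
        T=np.eye(4);a=np.array(c['attitude']);T[:3,:3]=a if a.shape==(3,3) else R.from_quat(a).as_matrix();T[:3,3]=c['eye'];c['T']=T
    return c
def cloud(c):
    z=c['z_map'];v,u=np.mgrid[:z.shape[0],:z.shape[1]]
    K=np.array([[c['fx'],0,c['cx']],[0,c['fy'],c['cy']],[0,0,1.]])
    p=cv2.undistortPoints(np.stack([u,v],-1).reshape(-1,1,2).astype(np.float64),K,np.array(c['distortion'],float)).reshape(*z.shape,2)
    P=np.stack([p[...,0]*z,-p[...,1]*z,-z],-1)
    W=P@c['T'][:3,:3].T+c['T'][:3,3]; W[z==0]=np.nan
    return W
def save(c,f): cv2.imwrite(f,c['color'][...,::-1])
E
python3 - <<'E'
from h import *
cs={n:grab(n) for n in('scene','side','wrist')}
pickle.dump(cs,open('c0.pkl','wb'))
ims=[cs[n]['color'] for n in('scene','side')]
for n in('scene','side'): save(cs[n],f'pics/{n}.png')
for n in cs: print(n,cs[n]['T'].round(3).tolist(),cs[n]['distortion'])
print(get_state())
E
```

```text
scene [[-0.704, -0.627, 0.334, 1.007], [0.71, -0.612, 0.349, 0.381], [-0.015, 0.482, 0.876, 1.069], [0.0, 0.0, 0.0, 1.0]] [-0.17797695  0.          0.          0.          0.        ]
side [[0.999, 0.034, -0.034, 0.575], [-0.046, 0.487, -0.872, -0.837], [-0.014, 0.873, 0.488, 0.522], [0.0, 0.0, 0.0, 1.0]] [0.01665283 0.         0.         0.         0.        ]
wrist [[0.235, -0.931, -0.281, 0.087], [0.972, 0.224, 0.071, 0.674], [-0.003, -0.29, 0.957, 0.372], [0.0, 0.0, 0.0, 1.0]] [-0.05051637  0.          0.          0.          0.        ]
{'time': 0.15, 'qpos': array([ 1.18299454e+00,  2.86996661e-01,  1.57783163e+00,  2.10026522e-05,
        1.27862259e+00, -1.50039116e-01]), 'dq': array([-0.00102252, -0.00259192, -0.00344733, -0.00100904, -0.00106238,
        0.00029719]), 'joint_efforts': array([ 1.18058473e-03, -4.06599104e+01, -2.93142611e+01, -1.04051041e-04,
        3.94106653e-03,  1.27427626e-05]), 'eef_pos': array([0.15878842, 0.65555753, 0.24424684]), 'tcp_rot': array([ 1.18604472e-01,  9.92941144e-01, -8.93049422e-04, -2.56549342e-04]), 'contact_force': array([-0.3583985 ,  0.46966074, -0.31292194]), 'wrist_torque': array([-0.03888936, -0.01330008,  0.00917517]), 'finger_force': 0.0, 'opening': 1.001470066444325}
```

View pics/scene.png

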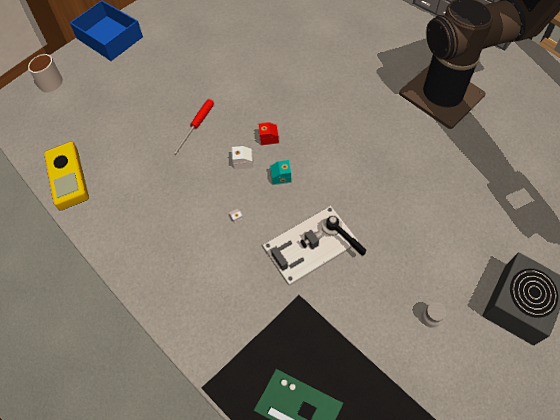

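View pics/side.png

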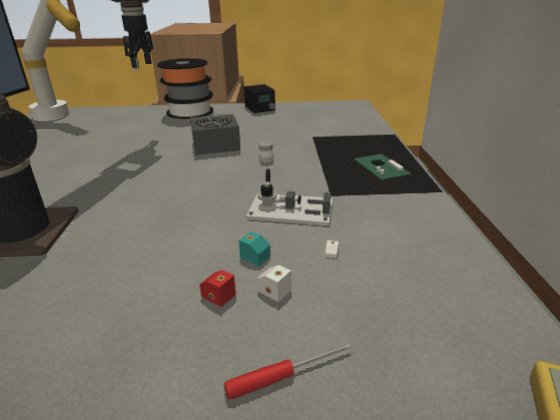

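Candidates for the block in the scene picture are large white (241,156), small white wedge (236,215), red (268,132) and turquoise (281,172). I choose the large white one, at (275,284) in the side picture. The fixture is at (310,245) and its lever handle ends near (363,252). I'll check the choice in one crop and measure.

Run:
```python
from h import *
cs=pickle.load(open('c0.pkl','rb'))
a=cs['scene']['color'][100:290,210:390]; b=cs['side']['color'][150:320,190:360]
a=cv2.resize(a,(400,422),interpolation=cv2.INTER_CUBIC);b=cv2.resize(b,(400,400),interpolation=cv2.INTER_CUBIC)
o=np.zeros((422,800,3),np.uint8);o[:,:400]=a;o[:400,400:]=b
cv2.imwrite('pics/crop.png',o[...,::-1])
for n in('scene','side'):
    c=cs[n];W=cloud(c);col=c['color'].astype(int)
    def reg(name,u0,u1,v0,v1,zl,zh,f=lambda c:c.min(-1)>-1):
        w=W[v0:v1,u0:u1].reshape(-1,3);k=f(col[v0:v1,u0:u1]).reshape(-1)&(w[:,2]>zl)&(w[:,2]<zh)
        w=w[k]; 
        if len(w)<4: print(n,name,'few');return
        r=cv2.minAreaRect((w[:,:2]*1000).astype(np.float32))
        print(n,name,len(w),np.mean(w,0).round(4),w[:,2].max().round(3),[np.round(x,1) for x in r])
    if n=='scene':
        reg('block',222,262,138,175,.012,.08,lambda c:c.min(-1)>130)
        reg('blocktop',222,262,138,175,.040,.08,lambda c:c.min(-1)>130)
        reg('plate',255,372,200,290,.007,.016)
        reg('handle',325,375,205,262,.048,.08,lambda c:c.max(-1)<70)
        reg('jar',415,455,295,330,.03,.08); reg('wedge',225,246,206,224,.008,.05)
        reg('turq',265,297,155,188,.012,.08)
    else:
        reg('block',252,298,262,303,.012,.08,lambda c:c.min(-1)>90)
        reg('blocktop',252,298,262,303,.040,.08,lambda c:c.min(-1)>90)
        reg('plate',243,340,190,228,.007,.016)
        reg('handle',255,278,165,200,.045,.08,lambda c:c.max(-1)<70)
```

```text
scene block 241 [ 0.5801 -0.2376  0.0403] 0.05 [array([ 580.9, -237.8]), array([47.4, 48.1]), np.float64(53.0)]
scene blocktop 154 [ 0.5851 -0.2429  0.0445] 0.05 [array([ 584.1, -242.2]), array([42.8, 38.5]), np.float64(54.7)]
scene plate 2631 [0.6398 0.0576 0.0109] 0.016 [array([632.2,  57. ]), array([122.5, 200.9]), np.float64(77.4)]
scene handle 301 [0.5784 0.1145 0.0591] 0.069 [array([571.1, 115. ]), array([ 30.1, 116.9]), np.float64(2.8)]
scene jar 347 [0.5761 0.3796 0.0516] 0.059 [array([573.2, 379.9]), array([41.7, 42.9]), np.float64(80.6)]
scene wedge 106 [ 0.7082 -0.1257  0.0178] 0.029 [array([ 707.1, -129.4]), array([31.9, 24.8]), np.float64(73.5)]
scene turq 387 [ 0.5482 -0.1291  0.0368] 0.05 [array([ 545.6, -133.6]), array([44.7, 50.6]), np.float64(51.4)]
side block 721 [ 0.5841 -0.2505  0.0344] 0.048 [array([ 580.9, -239.9]), array([42.7, 52.1]), np.float64(50.6)]
side blocktop 297 [ 0.5882 -0.2481  0.0449] 0.048 [array([ 586.4, -244.1]), array([42.2, 37. ]), np.float64(50.6)]
side plate 1430 [0.6302 0.035  0.0117] 0.016 [array([631.6,  54.1]), array([123.7, 200.5]), np.float64(78.0)]
side handle 158 [0.5735 0.0826 0.0585] 0.07 [array([570. , 112.1]), array([ 27.2, 120.2]), np.float64(3.0)]
```

View pics/crop.png

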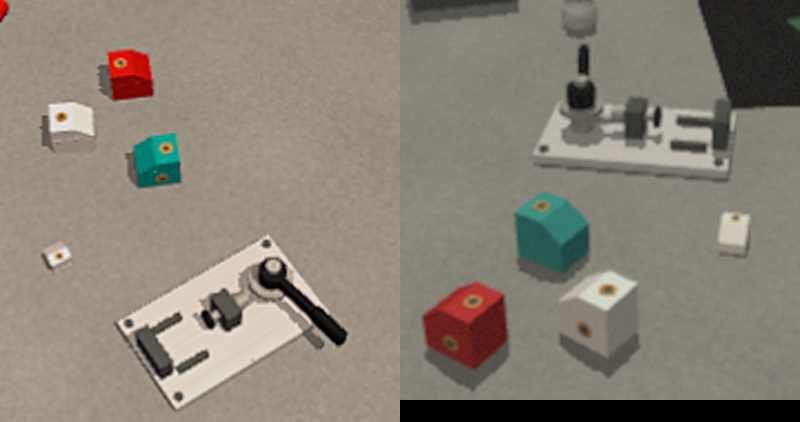

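The crop shows the large white block upright with a brass insert on top. Its sloped end faces world about 141° (left in the side half). The fixture's x axis is about -12° with the stop at its +x end. Moving over the block.

Emit:
{"name": "step_arm", "arguments": {
  "commands": [
    {"gripper": -1,"x": -39,"y": -24,"z": 0,"spin": 0},
    {"gripper": -1,"x": -39,"y": -24,"z": 0,"spin": 0},
    {"gripper": -1,"x": -39,"y": -24,"z": 0,"spin": 0},
    {"gripper": -1,"x": -39,"y": -24,"z": 0,"spin": 0},
    {"gripper": -1,"x": -39,"y": -24,"z": 0,"spin": 0},
    {"gripper": -1,"x": -39,"y": -24,"z": 0,"spin": 0},
    {"gripper": -1,"x": -39,"y": -24,"z": 0,"spin": 0},
    {"gripper": -1,"x": -39,"y": -24,"z": 0,"spin": 0},
    {"gripper": -1,"x": -39,"y": -24,"z": 0,"spin": 0},
    {"gripper": -1,"x": -39,"y": -24,"z": 0,"spin": 0}
  ]
}}

```text
time: 1.15
eef_pos: [0.4823, 0.3293, 0.2451]
tcp_rot: [0.119, 0.993, -0.0, -0.0]
contact_force: [0.4, 0.9, 0.6]
opening: 0.999
finger_force: 0.0
```

Emit:
{"name": "step_arm", "arguments": {
  "commands": [
    {"gripper": -1,"x": -20,"y": -45,"z": 0,"spin": 0},
    {"gripper": -1,"x": -20,"y": -45,"z": 0,"spin": 0},
    {"gripper": -1,"x": -20,"y": -45,"z": 0,"spin": 0},
    {"gripper": -1,"x": -20,"y": -45,"z": 0,"spin": 0},
    {"gripper": -1,"x": -20,"y": -45,"z": 0,"spin": 0},
    {"gripper": -1,"x": -20,"y": -45,"z": 0,"spin": 0},
    {"gripper": -1,"x": -20,"y": -45,"z": 0,"spin": 0},
    {"gripper": -1,"x": -20,"y": -45,"z": 0,"spin": 0},
    {"gripper": -1,"x": -20,"y": -45,"z": 0,"spin": 0},
    {"gripper": -1,"x": -20,"y": -45,"z": 0,"spin": 0}
  ]
}}

```text
time: 2.15
eef_pos: [0.5696, -0.1556, 0.2451]
tcp_rot: [0.119, 0.993, 0.0, -0.0]
contact_force: [0.9, 0.8, -0.3]
opening: 0.997
finger_force: 0.0
```

Emit:
{"name": "step_arm", "arguments": {
  "commands": [
    {"gripper": -1,"x": -16,"y": -40,"z": 0,"spin": 0},
    {"gripper": -1,"x": -16,"y": -40,"z": 0,"spin": 0},
    {"gripper": -1,"x": 0,"y": 0,"z": 0,"spin": 8.4},
    {"gripper": -1,"x": 0,"y": 0,"z": 0,"spin": 8.4},
    {"gripper": -1,"x": 0,"y": 0,"z": 0,"spin": 8.4},
    {"gripper": -1,"x": 0,"y": 0,"z": 0,"spin": 0},
    {"gripper": -1,"x": 0,"y": 0,"z": 0,"spin": 0},
    {"gripper": -1,"x": 0,"y": 0,"z": 0,"spin": 0},
    {"gripper": -1,"x": 0,"y": 0,"z": 0,"spin": 0},
    {"gripper": -1,"x": 0,"y": 0,"z": 0,"spin": 0}
  ]
}}

```text
time: 3.15
eef_pos: [0.5821, -0.2387, 0.2454]
tcp_rot: [0.332, 0.943, -0.0, 0.0]
contact_force: [0.4, -0.3, -0.1]
opening: 0.999
finger_force: 0.0
```

```bash
cat > blk.py <<'E'
from h import *
def meas():
    s=get_state();c=grab('wrist');W=cloud(c);col=c['color'].astype(int)
    w=W.reshape(-1,3);white=(col.min(-1)>110).reshape(-1)
    m=white&(np.hypot(w[:,0]-.582,w[:,1]+.240)<.06)
    yt=R.from_quat(s['tcp_rot']).as_matrix()[:2,:2]
    return s,c,w,m,yt
E
python3 - <<'E'
from blk import *
s,c,w,m,yt=meas()
for lo,hi in((.012,.07),(.026,.07),(.043,.07)):
    k=m&(w[:,2]>lo)&(w[:,2]<hi);r=cv2.minAreaRect((w[k][:,:2]*1000).astype(np.float32));print(k.sum(),r,np.median(w[k][:,2]))
print(s['eef_pos'],s['contact_force'],'yaw y',np.degrees(np.arctan2(yt[1,1],yt[0,1])),s['qpos'])
save(c,'pics/w1.png')
E
```

```text
2435 ((579.258544921875, -237.9676971435547), (39.728721618652344, 50.42057418823242), 50.486175537109375) 0.044615602903019025
2397 ((579.240478515625, -237.98822021484375), (39.74949264526367, 50.387359619140625), 50.572059631347656) 0.04466303522125231
1390 ((585.4093627929688, -243.1602325439453), (39.85302734375, 34.11116027832031), 51.0059814453125) 0.04558824694469929
[ 0.58210028 -0.23870754  0.24535894] [ 0.41776392 -0.26217645 -0.08734321] yaw y 51.23150012925388 [-5.50233866e-01  1.86865674e-01  1.69516466e+00 -1.08025886e-05
  1.25950547e+00 -1.44438892e+00]
```

View pics/w1.png

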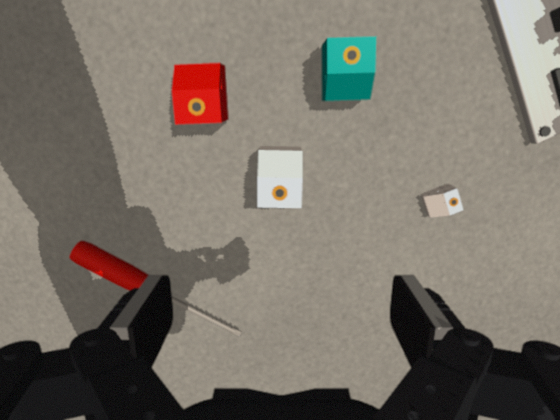

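The block is at (280,180), clear of the others; it measures 50.4 × 39.7 mm at yaw 50.6°. Descend and grip.

Emit:
{"name": "step_arm", "arguments": {
  "commands": [
    {"gripper": -1,"x": 2.6,"y": -1.2,"z": 36,"spin": 0.6},
    {"gripper": -1,"x": 0,"y": 0,"z": 36,"spin": 0},
    {"gripper": -1,"x": 0,"y": 0,"z": 36,"spin": 0},
    {"gripper": -1,"x": 0,"y": 0,"z": 36,"spin": 0},
    {"gripper": -1,"x": 0,"y": 0,"z": 30,"spin": 0},
    {"gripper": -1,"x": 0,"y": 0,"z": 25,"spin": 0},
    {"gripper": -1,"x": 0,"y": 0,"z": 20,"spin": 0},
    {"gripper": -1,"x": 0,"y": 0,"z": 0,"spin": 0},
    {"gripper": -1,"x": 0,"y": 0,"z": 0,"spin": 0},
    {"gripper": -1,"x": 0,"y": 0,"z": 0,"spin": 0}
  ]
}}

```text
time: 4.2
eef_pos: [0.5805, -0.2388, 0.0281]
tcp_rot: [0.337, 0.941, -0.0, 0.002]
contact_force: [0.3, 0.1, -0.7]
opening: 1.0
finger_force: 0.0
```

Emit:
{"name": "step_arm", "arguments": {
  "commands": [
    {"gripper": 1,"x": 0,"y": 0,"z": 0,"spin": 0},
    {"gripper": 1,"x": 0,"y": 0,"z": 0,"spin": 0},
    {"gripper": 1,"x": 0,"y": 0,"z": 0,"spin": 0},
    {"gripper": 1,"x": 0,"y": 0,"z": 0,"spin": 0},
    {"gripper": 1,"x": 0,"y": 0,"z": 0,"spin": 0},
    {"gripper": 1,"x": 0,"y": 0,"z": 0,"spin": 0},
    {"gripper": 1,"x": 0,"y": 0,"z": 0,"spin": 0},
    {"gripper": 1,"x": 0,"y": 0,"z": 0,"spin": 0},
    {"gripper": 1,"x": 0,"y": 0,"z": 0,"spin": 0},
    {"gripper": 1,"x": 0,"y": 0,"z": 0,"spin": 0}
  ],
  "force": 40
}}

```text
time: 5.2
eef_pos: [0.5799, -0.2385, 0.0272]
tcp_rot: [0.337, 0.941, -0.0, 0.001]
contact_force: [-0.2, 0.0, 5.6]
opening: 0.46
finger_force: 42.4
```

Emit:
{"name": "step_arm", "arguments": {
  "commands": [
    {"gripper": 1,"x": 0,"y": 0,"z": -15,"spin": 0},
    {"gripper": 1,"x": 0,"y": 0,"z": -35,"spin": 0},
    {"gripper": 1,"x": 0,"y": 0,"z": -40,"spin": 0},
    {"gripper": 1,"x": 0,"y": 0,"z": -40,"spin": 0},
    {"gripper": 1,"x": 0,"y": 0,"z": -20,"spin": 0},
    {"gripper": 1,"x": 6,"y": 45,"z": 0,"spin": 0},
    {"gripper": 1,"x": 6,"y": 45,"z": 0,"spin": 0},
    {"gripper": 1,"x": 6,"y": 45,"z": 0,"spin": 0},
    {"gripper": 1,"x": 6,"y": 45,"z": 0,"spin": 0},
    {"gripper": 1,"x": 6,"y": 45,"z": 0,"spin": 0}
  ]
}}

```text
time: 6.2
eef_pos: [0.6991, -0.0435, 0.1761]
tcp_rot: [0.337, 0.941, -0.0, -0.001]
contact_force: [1.1, -0.9, -0.1]
opening: 0.462
finger_force: 41.8
```

Emit:
{"name": "step_arm", "arguments": {
  "commands": [
    {"gripper": 1,"x": 5,"y": 45,"z": 0,"spin": 0},
    {"gripper": 1,"x": 5,"y": 45,"z": 0,"spin": 0},
    {"gripper": 1,"x": 0,"y": 0,"z": 0,"spin": -7},
    {"gripper": 1,"x": 0,"y": 0,"z": 0,"spin": -7},
    {"gripper": 1,"x": 0,"y": 0,"z": 0,"spin": -7},
    {"gripper": 1,"x": 0,"y": 0,"z": 0,"spin": -6.4},
    {"gripper": 1,"x": 0,"y": 0,"z": 0,"spin": 0},
    {"gripper": 1,"x": 0,"y": 0,"z": 0,"spin": 0},
    {"gripper": 1,"x": 0,"y": 0,"z": 0,"spin": 0},
    {"gripper": 1,"x": 0,"y": 0,"z": 0,"spin": 0}
  ]
}}

```text
time: 7.2
eef_pos: [0.7483, 0.0305, 0.1763]
tcp_rot: [0.105, 0.994, 0.0, -0.0]
contact_force: [-0.4, -0.1, -0.5]
opening: 0.458
finger_force: 41.9
```

Run:
```python
from h import *
s=get_state();c=grab('wrist');save(c,'pics/w2.png');pickle.dump((s,c),open('w2.pkl','wb'))
yt=R.from_quat(s['tcp_rot']).as_matrix()
print(s['eef_pos'],s['contact_force'],s['opening'],np.degrees(np.arctan2(yt[1,1],yt[0,1])))
W=cloud(c);w=W.reshape(-1,3)
k=(w[:,2]>.008)&(w[:,2]<.016);r=cv2.minAreaRect((w[k][:,:2]*1000).astype(np.float32));print('plate',k.sum(),r)
a=np.radians(-12);ex=np.array([np.cos(a),np.sin(a)]);ey=np.array([-ex[1],ex[0]])
f=np.stack([(w[:,:2]-[.632,.0555])@ex-.010,(w[:,:2]-[.632,.0555])@ey],1)*1000
pickle.dump((f,w),open('f.pkl','wb'))
def st(n,k):
    k=k&np.isfinite(w[:,2]); print(n,k.sum(),np.percentile(f[k],[2,50,98],axis=0).round(1).tolist() if k.sum()>5 else '',np.median(w[k][:,2]).round(4) if k.sum() else '')
z=w[:,2]
st('stop top',(z>.042)&(z<.05)&(abs(f[:,0]-75)<20)&(abs(f[:,1])<40))
st('rail+',(z>.017)&(z<.023)&(abs(f[:,0]-47)<25)&(f[:,1]>15)&(f[:,1]<40))
st('rail-',(z>.017)&(z<.023)&(abs(f[:,0]-47)<25)&(f[:,1]<-15)&(f[:,1]>-40))
st('guide top',(z>.042)&(z<.05)&(abs(f[:,0]+12)<16)&(abs(f[:,1])<28))
# held block in tool coords
p=np.eye(4);t=(w-s['eef_pos'])@yt*1000
col=c['color'].astype(int).reshape(-1,3)
k=(col.min(-1)>110)&(abs(t[:,1])<35)&(abs(t[:,0])<40)&(z>.12)
print('held',k.sum(),np.percentile(t[k],[1,50,99],axis=0).round(1).tolist() if k.sum() else '')
```

```text
[0.7483403  0.03051854 0.17629919] [-0.44148408 -0.13070755 -0.46392901] 0.45836497139053267 77.91399177709702
plate 21660 ((730.3032836914062, 88.95407104492188), (540.0015869140625, 215.43588256835938), 58.0887565612793)
stop top 1673 [[67.6, -22.7], [74.9, 1.1], [83.3, 24.5]] 0.0456
rail+ 584 [[27.2, 22.7], [44.8, 26.6], [67.6, 30.7]] 0.0196
rail- 580 [[26.4, -28.5], [44.1, -24.4], [63.2, -20.7]] 0.0196
guide top 1818 [[-23.8, -14.2], [-14.0, 1.7], [-4.6, 17.7]] 0.0456
held 16924 [[-24.2, -18.9, -19.6], [7.5, 0.7, -15.4], [25.5, 20.3, 24.3]]
```

View pics/w2.png

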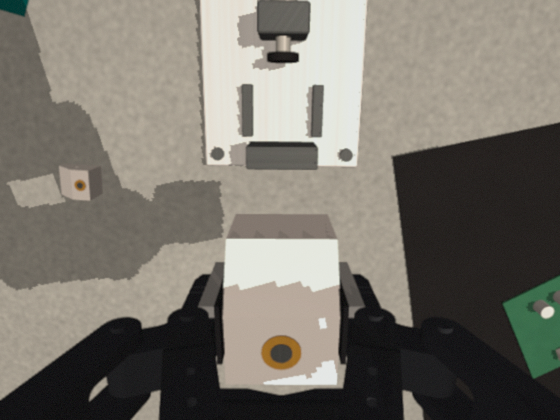

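The held block sits square, seen at (280,310), and the nest is at (283,110). I'll move over the nest and go part-way down, then check.

Emit:
{"name": "step_arm", "arguments": {
  "commands": [
    {"gripper": 1,"x": 22,"y": 0.6,"z": 0,"spin": 0},
    {"gripper": 1,"x": 23,"y": 0,"z": 0,"spin": 0},
    {"gripper": 1,"x": 23,"y": 0,"z": 0,"spin": 0},
    {"gripper": 1,"x": 0,"y": 0,"z": 10,"spin": 0.4},
    {"gripper": 1,"x": 0,"y": 0,"z": 25,"spin": 0},
    {"gripper": 1,"x": 0,"y": 0,"z": 25,"spin": 0},
    {"gripper": 1,"x": 0,"y": 0,"z": 25,"spin": 0},
    {"gripper": 1,"x": 0,"y": 0,"z": 10,"spin": 0},
    {"gripper": 1,"x": 0,"y": 0,"z": 0,"spin": 0},
    {"gripper": 1,"x": 0,"y": 0,"z": 0,"spin": 0}
  ]
}}

```text
time: 8.25
eef_pos: [0.683, 0.0452, 0.0822]
tcp_rot: [0.108, 0.994, 0.0, 0.001]
contact_force: [1.5, -0.4, -0.3]
opening: 0.466
finger_force: 41.8
```

Run:
```python
from h import *
s=get_state();yt=R.from_quat(s['tcp_rot']).as_matrix()
a=np.radians(-12);ex=np.array([np.cos(a),np.sin(a)]);ey=np.array([-ex[1],ex[0]])
print(s['eef_pos'],s['contact_force'],np.degrees(np.arctan2(yt[1,1],yt[0,1])))
ims=[]
for n in('scene','side','wrist'):
    c=grab(n);w=cloud(c).reshape(-1,3);z=w[:,2];col=c['color'].astype(int).reshape(-1,3)
    f=np.stack([(w[:,:2]-[.632,.0555])@ex-.010,(w[:,:2]-[.632,.0555])@ey],1)*1000
    g=abs(col.max(-1)-col.min(-1))<60
    for nm,k in(('stoptop',(z>.043)&(z<.049)&(f[:,0]>64)&(f[:,0]<90)&(abs(f[:,1])<35)&(col.max(-1)<120)),('guide',(z>.043)&(z<.049)&(abs(f[:,0]+12)<18)&(abs(f[:,1])<25)&(col.max(-1)<120)),('block',(z>.060)&(z<.1)&(abs(f[:,0]-40)<40)&(abs(f[:,1])<28)&(col.min(-1)>100))):
        print(n,nm,k.sum(),np.percentile(f[k],[2,50,98],axis=0).round(1).tolist() if k.sum()>5 else '')
    if n=='side': ims.append(cv2.resize(c['color'][120:260,220:360],(400,400),interpolation=cv2.INTER_CUBIC))
    if n=='scene': ims.append(cv2.resize(c['color'][190:300,250:360],(400,400),interpolation=cv2.INTER_CUBIC))
cv2.imwrite('pics/chk.png',np.hstack(ims)[...,::-1])
```

```text
[0.68301458 0.04516059 0.08215554] [ 1.51018106 -0.39421382 -0.34042238] 77.558735441807
scene stoptop 117 [[70.5, -23.4], [78.5, -0.5], [86.2, 24.5]]
scene guide 80 [[-20.8, -14.2], [-11.8, 0.1], [-2.8, 17.6]]
scene block 116 [[50.0, -20.1], [62.8, 5.8], [69.3, 20.6]]
side stoptop 67 [[70.1, -26.1], [77.4, -4.6], [85.1, 20.5]]
side guide 57 [[-21.0, -17.3], [-11.4, -3.6], [-2.4, 12.8]]
side block 243 [[19.3, -26.6], [52.7, -19.6], [69.3, 8.8]]
wrist stoptop 0 
wrist guide 3463 [[-24.2, -14.0], [-14.9, 1.7], [-5.1, 17.8]]
wrist block 8071 [[17.5, -17.7], [27.4, 1.4], [37.0, 20.6]]
```

View pics/chk.png

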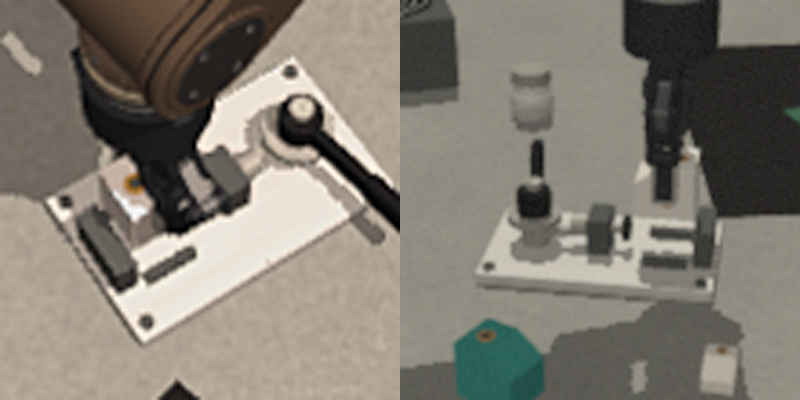

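The block hangs square over the nest but about 2.5 mm too close to the stop (scene gap ~1 mm; left crop at (110,235)). I'll shift it back and lower it.

Emit:
{"name": "step_arm", "arguments": {
  "commands": [
    {"gripper": 1,"x": 2.4,"y": 0,"z": 0,"spin": 0},
    {"gripper": 1,"x": 0,"y": 0,"z": 8,"spin": 0},
    {"gripper": 1,"x": 0,"y": 0,"z": 8,"spin": 0},
    {"gripper": 1,"x": 0,"y": 0,"z": 8,"spin": 0},
    {"gripper": 1,"x": 0,"y": 0,"z": 6,"spin": 0},
    {"gripper": 1,"x": 0,"y": 0,"z": 4,"spin": 0},
    {"gripper": 1,"x": 0,"y": 0,"z": 2,"spin": 0},
    {"gripper": 1,"x": 0,"y": 0,"z": 2,"spin": 0},
    {"gripper": 1,"x": 0,"y": 0,"z": 0,"spin": 0},
    {"gripper": 1,"x": 0,"y": 0,"z": 0,"spin": 0}
  ]
}}

```text
time: 9.4
eef_pos: [0.68, 0.0458, 0.0436]
tcp_rot: [0.108, 0.994, 0.0, 0.0]
contact_force: [0.1, 0.3, -0.5]
opening: 0.464
finger_force: 41.8
```

Emit:
{"name": "step_arm", "arguments": {
  "commands": [
    {"gripper": 1,"x": 0,"y": 0,"z": 1,"spin": 0},
    {"gripper": 1,"x": 0,"y": 0,"z": 1,"spin": 0},
    {"gripper": 1,"x": 0,"y": 0,"z": 1,"spin": 0},
    {"gripper": 1,"x": 0,"y": 0,"z": 1,"spin": 0},
    {"gripper": 1,"x": 0,"y": 0,"z": 0.5,"spin": 0},
    {"gripper": 1,"x": 0,"y": 0,"z": 0,"spin": 0},
    {"gripper": 1,"x": 0,"y": 0,"z": 0,"spin": 0},
    {"gripper": 1,"x": 0,"y": 0,"z": 0,"spin": 0},
    {"gripper": 1,"x": 0,"y": 0,"z": 0,"spin": 0},
    {"gripper": 1,"x": 0,"y": 0,"z": 0,"spin": 0}
  ]
}}

```text
time: 10.4
eef_pos: [0.6798, 0.0458, 0.0392]
tcp_rot: [0.108, 0.994, -0.0, 0.0]
contact_force: [-3.1, -0.4, 4.5]
opening: 0.464
finger_force: 42.2
```

Touchdown at the expected height. Release and rise.

Emit:
{"name": "step_arm", "arguments": {
  "commands": [
    {"gripper": -1,"x": 0,"y": 0,"z": 0,"spin": 0},
    {"gripper": -1,"x": 0,"y": 0,"z": 0,"spin": 0},
    {"gripper": -1,"x": 0,"y": 0,"z": 0,"spin": 0},
    {"gripper": -1,"x": 0,"y": 0,"z": 0,"spin": 0},
    {"gripper": -1,"x": 0,"y": 0,"z": 0,"spin": 0},
    {"gripper": -1,"x": 0,"y": 0,"z": 0,"spin": 0},
    {"gripper": -1,"x": 0,"y": 0,"z": -10,"spin": 0},
    {"gripper": -1,"x": 0,"y": 0,"z": -30,"spin": 0},
    {"gripper": -1,"x": 0,"y": 0,"z": -45,"spin": 0},
    {"gripper": -1,"x": 0,"y": 0,"z": -45,"spin": 0}
  ]
}}

```text
time: 11.4
eef_pos: [0.6792, 0.0459, 0.1702]
tcp_rot: [0.108, 0.994, -0.0, -0.001]
contact_force: [0.6, 0.5, -0.0]
opening: 1.003
finger_force: 0.0
```

Emit:
{"name": "step_arm", "arguments": {
  "commands": [
    {"gripper": 1,"x": 0,"y": 0,"z": -45,"spin": 0},
    {"gripper": 1,"x": 0,"y": 0,"z": -25,"spin": 0},
    {"gripper": 1,"x": 0,"y": 0,"z": 0,"spin": 0},
    {"gripper": 1,"x": 0,"y": 0,"z": 0,"spin": 0},
    {"gripper": 1,"x": 0,"y": 0,"z": 0,"spin": 0},
    {"gripper": 1,"x": 0,"y": 0,"z": 0,"spin": 0},
    {"gripper": 1,"x": 0,"y": 0,"z": 0,"spin": 0},
    {"gripper": 1,"x": 0,"y": 0,"z": 0,"spin": 0},
    {"gripper": 1,"x": 0,"y": 0,"z": 0,"spin": 0},
    {"gripper": 1,"x": 0,"y": 0,"z": 0,"spin": 0}
  ]
}}

```text
time: 12.4
eef_pos: [0.6797, 0.0459, 0.2387]
tcp_rot: [0.108, 0.994, -0.0, -0.0]
contact_force: [-0.1, 0.7, 0.9]
opening: 0.001
finger_force: 0.0
```

```bash
cat > lev.py <<'E'
from h import *
def frame(a=-12.3,o=(.632,.0555)):
    a=np.radians(a);ex=np.array([np.cos(a),np.sin(a)]);return ex,np.array([-ex[1],ex[0]])
def look(c):
    w=cloud(c).reshape(-1,3);z=w[:,2];col=c['color'].astype(int).reshape(-1,3);ex,ey=frame()
    f=np.stack([(w[:,:2]-[.632,.0555])@ex-.010,(w[:,:2]-[.632,.0555])@ey],1)*1000
    return w,z,col,f
def pc(n,k,q): print(n,k.sum(),np.percentile(q[k],[1,50,99],axis=0).round(1).tolist() if k.sum()>5 else '')
def handle(w,z,col,piv):
    d=(w[:,:2]-piv)*1000;r=np.hypot(d[:,0],d[:,1])
    k=(z>.045)&(z<.075)&(col.max(-1)<80)&(r>45)&(r<125)
    if k.sum()<10: print('no handle');return
    r_=cv2.fitLine(d[k].astype(np.float32),cv2.DIST_HUBER,0,.01,.01).ravel()
    m=d[k].mean(0);v=r_[:2]*np.sign(r_[:2]@m)
    print('handle n',k.sum(),'line deg',np.degrees(np.arctan2(v[1],v[0])).round(1),'mean dir',np.degrees(np.arctan2(m[1],m[0])).round(1),'rmax',np.percentile(r[k],99).round(1),'z',np.percentile(z[k],99).round(4))
E
python3 - <<'E'
from lev import *
s=get_state();print(s['eef_pos'],s['contact_force'],s['opening'],s['qpos'].round(2))
ex,ey=frame();piv=np.array([.632,.0555])-.060*ex;print('piv guess',piv)
for n in('scene','side','wrist'):
    c=grab(n);w,z,col,f=look(c);print(n)
    pc('block',(z>.040)&(z<.066)&(abs(f[:,0]-40)<30)&(abs(f[:,1])<32)&(col.min(-1)>100),np.c_[f,z*1000])
    pc('pin',(z>.068)&(z<.078)&(np.hypot(f[:,0]+70,f[:,1])<15),np.c_[f,z*1000])
    pc('pinW',(z>.068)&(z<.078)&(np.hypot(f[:,0]+70,f[:,1])<15),w*1000)
    handle(w,z,col,piv)
    if n=='wrist': save(c,'pics/w3.png')
E
```

```text
[0.67973718 0.04585791 0.23867073] [-0.06161024  0.69378236  0.88243313] 0.0013444016199882255 [-0.08  0.3   1.57 -0.    1.27 -1.44]
piv guess [0.57337727 0.06828182]
scene
block 341 [[17.2, -19.7, 40.9], [42.5, 3.8, 55.2], [65.5, 20.9, 60.0]]
pin 34 [[-77.3, -6.6, 68.3], [-69.8, 1.5, 71.1], [-62.5, 8.7, 74.4]]
pinW 34 [[566.2, 61.8, 68.3], [573.5, 69.9, 71.1], [581.9, 76.9, 74.4]]
handle n 166 line deg 89.3 mean dir 84.6 rmax 105.3 z 0.0665
side
block 259 [[16.9, -23.4, 40.5], [44.1, -14.0, 52.6], [65.6, 21.0, 59.6]]
pin 23 [[-76.8, -8.4, 68.4], [-70.0, -3.8, 71.6], [-63.4, 8.1, 73.2]]
pinW 23 [[567.0, 59.9, 68.4], [572.0, 65.3, 71.6], [579.2, 77.3, 73.2]]
handle n 52 line deg 116.1 mean dir 75.6 rmax 102.5 z 0.0651
wrist
block 2700 [[13.9, -19.0, 41.5], [35.9, 1.3, 56.6], [67.8, 20.7, 59.2]]
pin 384 [[-79.7, -5.1, 68.5], [-72.2, 2.2, 71.7], [-64.9, 9.5, 73.5]]
pinW 384 [[563.9, 63.7, 68.5], [571.5, 70.9, 71.7], [578.9, 78.1, 73.5]]
handle n 1326 line deg 87.6 mean dir 88.0 rmax 104.7 z 0.065
```

View pics/w3.png

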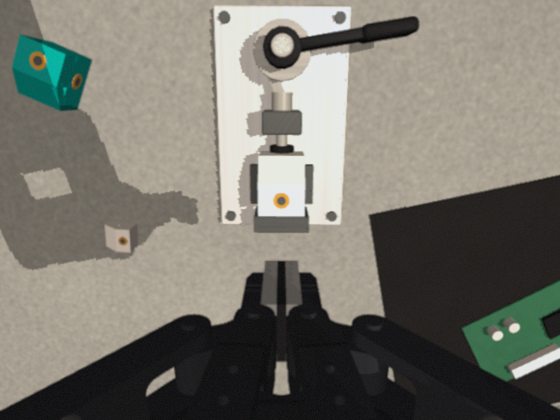

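The block stands in the nest at (282,185), clear of the plunger pad. The handle points to world ~88° from the pivot at (282,45). I'll turn the shut tool to get wrist range for the push.

Emit:
{"name": "step_arm", "arguments": {
  "commands": [
    {"gripper": 1,"x": 0,"y": 0,"z": 0,"spin": 8.5},
    {"gripper": 1,"x": 0,"y": 0,"z": 0,"spin": 8.5},
    {"gripper": 1,"x": 0,"y": 0,"z": 0,"spin": 8.5},
    {"gripper": 1,"x": 0,"y": 0,"z": 0,"spin": 8.5},
    {"gripper": 1,"x": 0,"y": 0,"z": 0,"spin": 8.5},
    {"gripper": 1,"x": 0,"y": 0,"z": 0,"spin": 8.5},
    {"gripper": 1,"x": 0,"y": 0,"z": 0,"spin": 8.5},
    {"gripper": 1,"x": 0,"y": 0,"z": 0,"spin": 8.5},
    {"gripper": 1,"x": 0,"y": 0,"z": 0,"spin": 8.5},
    {"gripper": 1,"x": 0,"y": 0,"z": 0,"spin": 8.5}
  ]
}}

```text
time: 13.55
eef_pos: [0.6797, 0.0458, 0.2389]
tcp_rot: [0.753, 0.658, 0.0, 0.0]
contact_force: [-1.1, 0.7, -0.0]
opening: -0.0
finger_force: 0.0
```

Emit:
{"name": "step_arm", "arguments": {
  "commands": [
    {"gripper": 1,"x": 0,"y": 0,"z": 0,"spin": 8.5},
    {"gripper": 1,"x": 0,"y": 0,"z": 0,"spin": 8.5},
    {"gripper": 1,"x": 0,"y": 0,"z": 0,"spin": 8.5},
    {"gripper": 1,"x": 0,"y": 0,"z": 0,"spin": 8.5},
    {"gripper": 1,"x": 0,"y": 0,"z": 0,"spin": 8.5},
    {"gripper": 1,"x": 0,"y": 0,"z": 0,"spin": 8.5},
    {"gripper": 1,"x": 0,"y": 0,"z": 0,"spin": 8.5},
    {"gripper": 1,"x": 0,"y": 0,"z": 0,"spin": 8.5},
    {"gripper": 1,"x": 0,"y": 0,"z": 0,"spin": 8.5},
    {"gripper": 1,"x": 0,"y": 0,"z": 0,"spin": 8.5}
  ]
}}

```text
time: 14.55
eef_pos: [0.6798, 0.0459, 0.2389]
tcp_rot: [1.0, -0.024, 0.0, -0.0]
contact_force: [-0.9, 0.1, 0.0]
opening: -0.001
finger_force: 0.0
```

Run:
```python
from h import *
s=get_state();M=R.from_quat(s['tcp_rot']).as_matrix()
print(s['eef_pos'],np.degrees(np.arctan2(M[1,1],M[0,1])),s['qpos'].round(2))
print((np.array([.621,.156,.051])-s['eef_pos'])@M*1000)
```

```text
[0.67975294 0.04585449 0.23894919] -92.77633827559971 [-0.08  0.3   1.57  0.    1.27  1.54]
[ -64.05737753 -107.16826233  187.93736929]
```

Emit:
{"name": "step_arm", "arguments": {
  "commands": [
    {"gripper": 1,"x": -16,"y": -27,"z": 0,"spin": 0},
    {"gripper": 1,"x": -16,"y": -27,"z": 0,"spin": 0},
    {"gripper": 1,"x": -16,"y": -27,"z": 0,"spin": 0},
    {"gripper": 1,"x": -16,"y": -26,"z": 0,"spin": -0.8},
    {"gripper": 1,"x": 0,"y": 0,"z": 38,"spin": 0},
    {"gripper": 1,"x": 0,"y": 0,"z": 40,"spin": 0},
    {"gripper": 1,"x": 0,"y": 0,"z": 40,"spin": 0},
    {"gripper": 1,"x": 0,"y": 0,"z": 40,"spin": 0},
    {"gripper": 1,"x": 0,"y": 0,"z": 30,"spin": 0},
    {"gripper": 1,"x": 0,"y": 0,"z": 0,"spin": 0}
  ]
}}

```text
time: 15.55
eef_pos: [0.6162, 0.155, 0.0452]
tcp_rot: [1.0, -0.014, -0.005, 0.001]
contact_force: [-0.4, -0.2, 0.7]
opening: -0.0
finger_force: 0.0
```

Emit:
{"name": "step_arm", "arguments": {
  "commands": [
    {"gripper": 1,"x": -5,"y": 0,"z": 0,"spin": 0},
    {"gripper": 1,"x": -5,"y": 0,"z": 0,"spin": 0},
    {"gripper": 1,"x": -5,"y": 0,"z": 0,"spin": 0},
    {"gripper": 1,"x": -3,"y": 0,"z": 0,"spin": 0},
    {"gripper": 1,"x": -2,"y": 0,"z": 0,"spin": 0},
    {"gripper": 1,"x": -2,"y": 0,"z": 0,"spin": 0},
    {"gripper": 1,"x": -2,"y": 0,"z": 0,"spin": 0},
    {"gripper": 1,"x": -2,"y": 0,"z": 0,"spin": 0},
    {"gripper": 1,"x": 0,"y": 0,"z": 0,"spin": 0},
    {"gripper": 1,"x": 0,"y": 0,"z": 0,"spin": 0}
  ]
}}

```text
time: 16.55
eef_pos: [0.5943, 0.1562, 0.0508]
tcp_rot: [1.0, -0.014, -0.0, 0.0]
contact_force: [1.1, 0.2, -0.2]
opening: -0.001
finger_force: 0.0
```

```bash
cat > chk.py <<'E'
from lev import *
import sys
s=get_state();M=R.from_quat(s['tcp_rot']).as_matrix();piv=np.array([.5728,.0695])
d=s['eef_pos'][:2]-piv
print('tcp',s['eef_pos'].round(4),'r',np.hypot(*d).round(4),'az',np.degrees(np.arctan2(d[1],d[0])).round(1),'yaw',np.degrees(np.arctan2(M[1,1],M[0,1])).round(1),'F',s['contact_force'].round(1),'Ftool',(M.T@s['contact_force']).round(1))
for n in sys.argv[1:]:
    c=grab(n);w,z,col,f=look(c);t=(w-s['eef_pos'])@M*1000
    # mask out the gripper, by tool-frame box
    g=(abs(t[:,0])<13)&(abs(t[:,1])<22)
    col=col.copy();col[g]=255
    handle(w,z,col,piv)
E
python3 chk.py scene side wrist
```

```text
tcp [0.5943 0.1562 0.0508] r 0.0893 az 76.1 yaw -91.6 F [ 1.1  0.2 -0.2] Ftool [ 1.1 -0.3  0.2]
handle n 34 line deg -78.4 mean dir -8.4 rmax 88.3 z 0.0713
handle n 79 line deg 119.4 mean dir 45.1 rmax 102.4 z 0.0644
handle n 2342 line deg -61.0 mean dir -4.7 rmax 88.2 z 0.0638
```

Emit:
{"name": "step_arm", "arguments": {
  "commands": [
    {"gripper": 1,"x": -4.5,"y": -0.5,"z": 0,"spin": -2},
    {"gripper": 1,"x": -4.6,"y": -0.8,"z": 0,"spin": -3},
    {"gripper": 1,"x": -4.6,"y": -0.8,"z": 0,"spin": -3},
    {"gripper": 1,"x": -4.6,"y": -0.8,"z": 0,"spin": -3},
    {"gripper": 1,"x": -4.6,"y": -0.8,"z": 0,"spin": -3},
    {"gripper": 1,"x": -4.6,"y": -0.8,"z": 0,"spin": -3},
    {"gripper": 1,"x": -4.6,"y": -0.8,"z": 0,"spin": -3},
    {"gripper": 1,"x": -4.6,"y": -0.8,"z": 0,"spin": -3},
    {"gripper": 1,"x": -4.6,"y": -0.8,"z": 0,"spin": -3},
    {"gripper": 1,"x": -4.6,"y": -0.8,"z": 0,"spin": -3}
  ]
}}

```text
time: 17.7
eef_pos: [0.5484, 0.1552, 0.051]
tcp_rot: [0.971, 0.238, 0.0, -0.0]
contact_force: [0.1, 1.0, -0.7]
opening: -0.001
finger_force: 0.3
```

```bash
python3 chk.py
python3 - <<'E'
from h import *
c=grab('scene');d=grab('wrist')
a=cv2.resize(c['color'][180:300,260:380],(420,420),interpolation=cv2.INTER_CUBIC);b=cv2.resize(d['color'],(380,285))
o=np.zeros((420,800,3),np.uint8);o[:,:420]=a;o[:285,420:]=b
cv2.imwrite('pics/p1.png',o[...,::-1])
E
```

```text
tcp [0.5484 0.1552 0.051 ] r 0.0891 az 105.9 yaw -62.5 F [ 0.1  1.  -0.7] Ftool [ 0.6 -0.8  0.7]
```

View pics/p1.png

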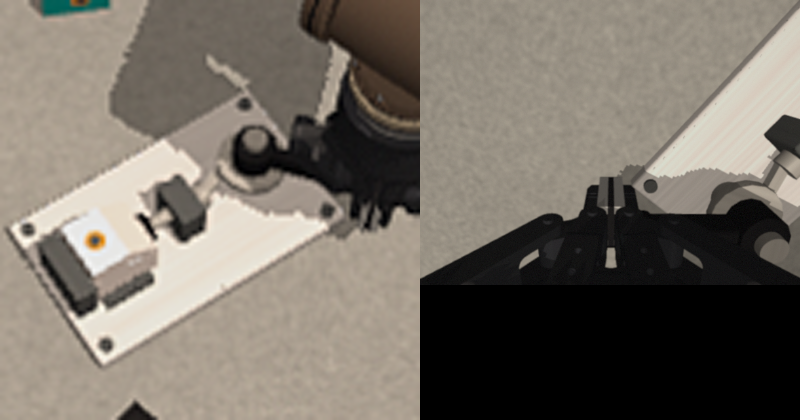

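The block is still seated at (95,240) and the handle is moving with the fingers, still in idle swing with about 1 N. Continue.

Emit:
{"name": "step_arm", "arguments": {
  "commands": [
    {"gripper": 1,"x": -4.6,"y": -0.8,"z": 0,"spin": -3},
    {"gripper": 1,"x": -4.6,"y": -0.8,"z": 0,"spin": -3},
    {"gripper": 1,"x": -4.6,"y": -0.8,"z": 0,"spin": -3},
    {"gripper": 1,"x": -4.6,"y": -0.8,"z": 0,"spin": -3},
    {"gripper": 1,"x": -4.6,"y": -0.8,"z": 0,"spin": -3},
    {"gripper": 1,"x": -4.6,"y": -0.8,"z": 0,"spin": -3},
    {"gripper": 1,"x": -4.6,"y": -0.8,"z": 0,"spin": -3},
    {"gripper": 1,"x": -4.6,"y": -0.8,"z": 0,"spin": -3},
    {"gripper": 1,"x": 0,"y": 0,"z": 0,"spin": 0},
    {"gripper": 1,"x": 0,"y": 0,"z": 0,"spin": 0}
  ]
}}

```text
time: 18.8
eef_pos: [0.5162, 0.1384, 0.0511]
tcp_rot: [0.902, 0.432, 0.001, -0.0]
contact_force: [0.6, 4.5, 0.0]
opening: -0.001
finger_force: 2.5
```

```bash
python3 chk.py
```

```text
tcp [0.5162 0.1384 0.0511] r 0.0892 az 129.4 yaw -38.8 F [0.6 4.5 0. ] Ftool [ 3.9 -2.3 -0. ]
```

Emit:
{"name": "step_arm", "arguments": {
  "commands": [
    {"gripper": 1,"x": -3.1,"y": -0.5,"z": 0,"spin": -2},
    {"gripper": 1,"x": -3.1,"y": -0.5,"z": 0,"spin": -2},
    {"gripper": 1,"x": -3.1,"y": -0.5,"z": 0,"spin": -2},
    {"gripper": 1,"x": -3.1,"y": -0.5,"z": 0,"spin": -2},
    {"gripper": 1,"x": -3.1,"y": -0.5,"z": 0,"spin": -2},
    {"gripper": 1,"x": -3.1,"y": -0.5,"z": 0,"spin": -2},
    {"gripper": 1,"x": -3.1,"y": -0.5,"z": 0,"spin": -2},
    {"gripper": 1,"x": -3.1,"y": -0.5,"z": 0,"spin": -2},
    {"gripper": 1,"x": 0,"y": 0,"z": 0,"spin": 0},
    {"gripper": 1,"x": 0,"y": 0,"z": 0,"spin": 0}
  ]
}}

```text
time: 19.8
eef_pos: [0.4988, 0.1188, 0.0507]
tcp_rot: [0.833, 0.554, -0.0, -0.0]
contact_force: [-1.0, 3.0, -0.4]
opening: 0.002
finger_force: 1.5
```

```bash
python3 chk.py
```

```text
tcp [0.4988 0.1188 0.0507] r 0.0889 az 146.3 yaw -22.7 F [-1.   3.  -0.4] Ftool [ 2.3 -2.1  0.4]
```

Force is easing (2.3 N at ~69° of turn). Smaller advances from here, to feel for the snap.

Emit:
{"name": "step_arm", "arguments": {
  "commands": [
    {"gripper": 1,"x": -1.6,"y": -0.3,"z": 0,"spin": -1},
    {"gripper": 1,"x": -1.6,"y": -0.3,"z": 0,"spin": -1},
    {"gripper": 1,"x": -1.6,"y": -0.3,"z": 0,"spin": -1},
    {"gripper": 1,"x": -1.6,"y": -0.3,"z": 0,"spin": -1},
    {"gripper": 1,"x": -1.6,"y": -0.3,"z": 0,"spin": -1},
    {"gripper": 1,"x": 0,"y": 0,"z": 0,"spin": 0},
    {"gripper": 1,"x": 0,"y": 0,"z": 0,"spin": 0},
    {"gripper": 1,"x": 0,"y": 0,"z": 0,"spin": 0},
    {"gripper": 1,"x": 0,"y": 0,"z": 0,"spin": 0},
    {"gripper": 1,"x": 0,"y": 0,"z": 0,"spin": 0}
  ]
}}

```text
time: 20.8
eef_pos: [0.495, 0.1116, 0.0508]
tcp_rot: [0.807, 0.59, 0.0, 0.0]
contact_force: [-0.2, 1.9, -1.1]
opening: 0.003
finger_force: 1.0
```

```bash
python3 chk.py
```

```text
tcp [0.495  0.1116 0.0508] r 0.0884 az 151.6 yaw -17.6 F [-0.2  1.9 -1.1] Ftool [ 1.7 -0.7  1.1]
```

Emit:
{"name": "step_arm", "arguments": {
  "commands": [
    {"gripper": 1,"x": -1.6,"y": -0.3,"z": 0,"spin": -1},
    {"gripper": 1,"x": -1.6,"y": -0.3,"z": 0,"spin": -1},
    {"gripper": 1,"x": -1.6,"y": -0.3,"z": 0,"spin": -1},
    {"gripper": 1,"x": -1.6,"y": -0.3,"z": 0,"spin": -1},
    {"gripper": 1,"x": 0,"y": 0,"z": 0,"spin": 0},
    {"gripper": 1,"x": 0,"y": 0,"z": 0,"spin": 0},
    {"gripper": 1,"x": 0,"y": 0,"z": 0,"spin": 0},
    {"gripper": 1,"x": 0,"y": 0,"z": 0,"spin": 0},
    {"gripper": 1,"x": 0,"y": 0,"z": 0,"spin": 0},
    {"gripper": 1,"x": 0,"y": 0,"z": 0,"spin": 0}
  ]
}}

```text
time: 21.8
eef_pos: [0.4921, 0.1058, 0.0509]
tcp_rot: [0.786, 0.618, 0.0, 0.0]
contact_force: [0.9, 1.5, -0.4]
opening: 0.0
finger_force: 0.5
```

```bash
python3 chk.py
python3 - <<'E'
from h import *
s=get_state();print(s['finger_force'],s['time'])
E
```

```text
tcp [0.4921 0.1058 0.0509] r 0.0885 az 155.7 yaw -13.6 F [ 0.9  1.5 -0.4] Ftool [1.7 0.5 0.4]
0.4633804690092802 21.8
```

Emit:
{"name": "step_arm", "arguments": {
  "commands": [
    {"gripper": 1,"x": -1.6,"y": -0.3,"z": 0,"spin": -1},
    {"gripper": 1,"x": -1.6,"y": -0.3,"z": 0,"spin": -1},
    {"gripper": 1,"x": -1.6,"y": -0.3,"z": 0,"spin": -1},
    {"gripper": 1,"x": -1.6,"y": -0.3,"z": 0,"spin": -1},
    {"gripper": 1,"x": 0,"y": 0,"z": 0,"spin": 0},
    {"gripper": 1,"x": 0,"y": 0,"z": 0,"spin": 0},
    {"gripper": 1,"x": 0,"y": 0,"z": 0,"spin": 0},
    {"gripper": 1,"x": 0,"y": 0,"z": 0,"spin": 0},
    {"gripper": 1,"x": 0,"y": 0,"z": 0,"spin": 0},
    {"gripper": 1,"x": 0,"y": 0,"z": 0,"spin": 0}
  ]
}}

```text
time: 22.8
eef_pos: [0.4895, 0.0999, 0.0508]
tcp_rot: [0.764, 0.645, -0.0, -0.0]
contact_force: [-0.1, 1.3, -0.0]
opening: -0.002
finger_force: 0.0
```

```bash
python3 chk.py
python3 - <<'E'
from h import *
s=get_state();print(s['finger_force'],s['time'])
E
```

```text
tcp [0.4895 0.0999 0.0508] r 0.0887 az 160.0 yaw -9.6 F [-0.1  1.3 -0. ] Ftool [ 1.3 -0.3  0. ]
0.0 22.8
```

Emit:
{"name": "step_arm", "arguments": {
  "commands": [
    {"gripper": 1,"x": -1.6,"y": -0.3,"z": 0,"spin": -1},
    {"gripper": 1,"x": -1.6,"y": -0.3,"z": 0,"spin": -1},
    {"gripper": 1,"x": -1.6,"y": -0.3,"z": 0,"spin": -1},
    {"gripper": 1,"x": 0,"y": 0,"z": 0,"spin": 0},
    {"gripper": 1,"x": 0,"y": 0,"z": 0,"spin": 0},
    {"gripper": 1,"x": 0,"y": 0,"z": 0,"spin": 0},
    {"gripper": 1,"x": 0,"y": 0,"z": 0,"spin": 0},
    {"gripper": 1,"x": 0,"y": 0,"z": 0,"spin": 0},
    {"gripper": 1,"x": 0,"y": 0,"z": 0,"spin": 0},
    {"gripper": 1,"x": 0,"y": 0,"z": 0,"spin": 0}
  ]
}}

```text
time: 23.8
eef_pos: [0.4878, 0.0953, 0.0508]
tcp_rot: [0.747, 0.665, -0.0, -0.0]
contact_force: [0.6, -0.5, 0.5]
opening: -0.0
finger_force: 0.0
```

```bash
python3 chk.py
python3 - <<'E'
from h import *
s=get_state();print(s['finger_force'],s['time'])
c=grab('scene');d=grab('side')
a=cv2.resize(c['color'][180:300,260:380],(400,400),interpolation=cv2.INTER_CUBIC);b=cv2.resize(d['color'][140:250,230:340],(400,400),interpolation=cv2.INTER_CUBIC)
cv2.imwrite('pics/p2.png',np.hstack([a,b])[...,::-1])
E
```

```text
tcp [0.4878 0.0953 0.0508] r 0.0888 az 163.1 yaw -6.6 F [ 0.6 -0.5  0.5] Ftool [-0.4  0.7 -0.5]
0.0 23.8
```

View pics/p2.png

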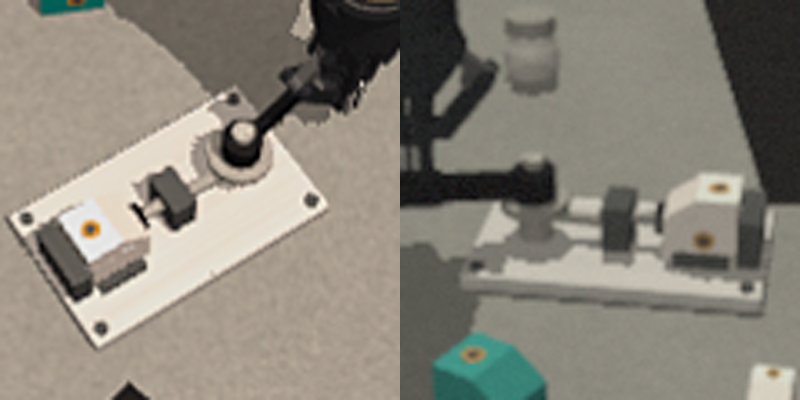

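The force has dropped to zero, and the block is flush with the stop with the pad on it (right crop (665,215)). That suggests it snapped. Back off and verify.

Emit:
{"name": "step_arm", "arguments": {
  "commands": [
    {"gripper": 1,"x": 5,"y": 0,"z": 0,"spin": 0},
    {"gripper": 1,"x": 10,"y": 0,"z": 0,"spin": 0},
    {"gripper": 1,"x": 15,"y": 0,"z": 0,"spin": 0},
    {"gripper": 1,"x": 0,"y": 0,"z": -40,"spin": 0},
    {"gripper": 1,"x": 0,"y": 0,"z": -45,"spin": 0},
    {"gripper": 1,"x": 0,"y": 0,"z": -45,"spin": 0},
    {"gripper": 1,"x": 0,"y": 0,"z": -45,"spin": 0},
    {"gripper": 1,"x": 30,"y": 0,"z": 0,"spin": 0},
    {"gripper": 1,"x": 30,"y": 0,"z": 0,"spin": 0},
    {"gripper": 1,"x": 0,"y": 0,"z": 0,"spin": 0}
  ]
}}

```text
time: 24.9
eef_pos: [0.4983, 0.1876, 0.2265]
tcp_rot: [0.746, 0.666, 0.001, -0.0]
contact_force: [0.1, 0.1, -0.2]
opening: 0.001
finger_force: 0.0
```

```bash
python3 chk.py scene side
python3 - <<'E'
from lev import *
c=grab('scene');d=grab('side')
for n,x in(('scene',c),('side',d)):
    w,z,col,f=look(x)
    pc(n+' block',(z>.040)&(z<.066)&(abs(f[:,0]-44)<30)&(abs(f[:,1])<32)&(col.min(-1)>100),np.c_[f,z*1000])
a=cv2.resize(c['color'][180:300,260:380],(400,400),interpolation=cv2.INTER_CUBIC);b=cv2.resize(d['color'][140:250,230:340],(400,400),interpolation=cv2.INTER_CUBIC)
cv2.imwrite('pics/p3.png',np.hstack([a,b])[...,::-1])
E
```

```text
tcp [0.4983 0.1876 0.2265] r 0.1397 az 122.2 yaw -6.4 F [ 0.1  0.1 -0.2] Ftool [0.1 0.1 0.2]
handle n 139 line deg 177.1 mean dir 178.9 rmax 102.7 z 0.0658
handle n 208 line deg 177.9 mean dir -174.9 rmax 103.6 z 0.0642
scene block 345 [[20.0, -19.8, 40.4], [46.9, 2.9, 54.6], [69.5, 21.1, 60.3]]
side block 255 [[19.8, -23.0, 40.5], [47.7, -13.8, 52.9], [69.7, 20.3, 59.9]]
```

View pics/p3.png

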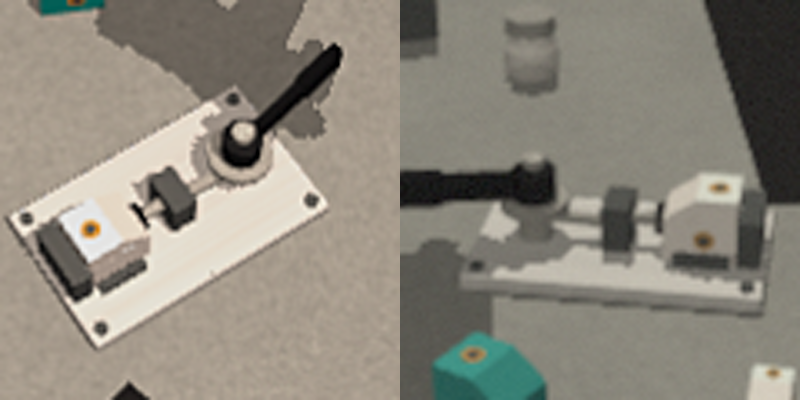

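The lever stays at ~178°, past where the tool left it (173°), and the block is home against the stop. Handing in.

```bash
python3 -c "
from plant import *
print(sign_off())"
```

```text
the job is handed in; nothing more can be done
None
```

The block stands in the nest, clamped home against the end stop. The lever snapped over centre and stayed there with the arm clear of it, and the job was handed in at about 25 s.

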